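# Unlock the cash box and hold the sprung lock open

### The job

Take the key with the round head out of the key block, push it fully home in the keyhole on top of the grey cash box (the pins are sticky: push firmly and wiggle it if it catches), turn it a quarter turn clockwise as seen from above, and finish while still holding it turned, because the lock springs back when let go. Leave the square-headed key standing in the block, and do not push the mint tin, the marker or the wrapped bar about.

Things in the scene. Friction and masses are not known exactly. Their poses are not given: they have to be found in the camera images.
- box_key: Key to use: black head, a round disc 35 mm wide, 10 mm thick (y), 40 g; stands head up in the block. Origin at its lower tip, z up to the head, x along bit and head width. Above the tip: bit 0-12 mm (14 in x, 5 in y, same both ways round), round shank 5.6 mm to 19, shoulder 19-23 (22 x 10), head to 60. Grip the flat faces along y: 24 mm wide in x, 23 to 59 mm above the tip.
- spare_key: The other key, not for this box: same build and frame but a square-cornered black head, 35 mm wide, 37 mm tall, 10 mm thick; its bit is 18 mm wide and does not fit the keyhole. Must stay where it stands.
- key_block: Fixed wooden block, 140 (x) x 50 (y) x 34 mm high, origin at the centre of its underside. Two slots in its top at x = -40 and +40 mm, each 20.5 mm (x) by 7.5 mm, 26 mm deep. One key stands in each (either in either) with its shoulder on the block's top, its origin 15 mm above the worktop, its x along the block's x (yaw near a quarter turn: the block's length runs left-right).
- cash_box: Fixed grey steel cash box, 120 (x) x 170 (y) x 50 mm high, origin at the centre of its underside. On its top, towards -y (the robot's right), sits a square steel lock case, 50 x 50 x 38 mm; a brass bolt runs from it to +y through a staple on the flap and is drawn back as the key turns.
- keyhole (a point): Middle of the keyhole in the lock case's top, 88 mm above the worktop, axes as cash_box. Slot 16 (x) by 7 mm (y) in a fixed 4 mm plate; the turning plug with an equal slot is 1 mm below it. The key goes straight down, its x along the slot, until its shoulder meets the plate (tip 19 mm deep). From 8 mm deep sticky pins resist with 4 to 6 N. It can turn only when 16 mm deep or more.
- lock_plug (a joint): Angle of the lock's plug: 0 in line with the keyhole, grows clockwise from above to a stop at 1.57 rad. Starts within 0.2 rad of 0, so the key may catch on it and need a slight twist (up to 0.1 rad either way) to enter. Spring and friction resist with up to 0.1 N m; it springs back when let go. The key has 0.15 rad of play in it, so the key turns that much further than the plug.
- mint_tin: Bystander: flat pink and white tin, 60 x 90 x 22 mm, near the front edge; origin at the centre of its underside.
- marker_a: Bystander: white marker pen with black cap, 17 x 135 x 16 mm, lying near the front edge; origin under its middle.
- bar_0: Bystander: wrapped bar, 52 x 153 x 14 mm, at the left; origin under its middle.
There are look-alikes about, which are no part of the job. What is shaped like the box_key but red is not meant.

How it is judged (in metres and radians):
On the way, in this order (a step that is already met when the one before it is completed fails the run):
1. the round-headed key is lifted clear of the key block (height (world z) of box_key above 0.04 m and contact force between the fingers and box_key above 0.5 N), for 0.1 s.
2. the key is fully home in the keyhole, not yet turned (z of box_key in the frame of keyhole below -0.0165 m and horizontal distance between box_key and keyhole below 0.004 m and angle between box_key's own z axis and vertical below 0.12 rad and value of joint lock_plug below 0.5 rad), for 0.1 s.
At the end, for the whole second after the job is handed in: The round-headed key is home in the keyhole (tip at least 16.5 mm below the keyhole's top, within 4 mm of its axis, tilted less than 0.12 rad), the plug stands at more than 1.2 rad, and the fingers still hold the key with more than 1 N; the square-headed key still stands in the block (z of box_key in the frame of keyhole below -0.0165 m and horizontal distance between box_key and keyhole below 0.004 m and angle between box_key's own z axis and vertical below 0.12 rad and value of joint lock_plug above 1.2 rad and contact force between the fingers and box_key above 1 N and angle between spare_key's own z axis and vertical below 0.15 rad and distance between spare_key and key_block below 0.06 m); the arm keeps its last pose, push and grip.
It fails at once if the square-headed key is pulled out or shoved (distance of spare_key from where it was at the start of the episode above 0.012 m).
It fails at once if the mint tin, the marker or the wrapped bar is pushed about (distance of any of mint_tin, marker_a, bar_0 from where it was at the start of the episode above 0.03 m).
It also fails if it takes over 51 s, if anything falls off the work surface, if the arm or the gripper's body presses on something with over 40 N, if the wrist force passes 120 N, or if a joint passes its speed limit or range.

### The arm

A 6-joint arm with a two-finger parallel gripper is mounted at the origin on a cart in front of the work surface, level with it; the furniture and walls round the work are solid. World frame = base frame: x ahead of the robot, y to its left, z up, the work surface at z = 0. Lengths are in mm, angles in rad, forces in N, time in s.
With the tool pointing down it reaches from about 300 to 775 mm from the base axis. Payload 14.6 kg.
Tool frame: the origin (TCP) lies midway between the tips of the shut fingers; the grasp point (between the pads) lies behind it (ctrl.grip_point_offset is the z of the grasp point in the tool frame, in mm); z points along the fingers, y is the line along which they close (so a half turn about z gives the same grasp; the last joint's range is limited). The gripper opens to 94 mm and grips with 3 to 60 N. Pads are 16 mm wide; open, the fingers measure 119 mm over their backs; the gripper's body (75 mm by 177 mm) begins 78 mm behind the grasp point.
Start: joints at [1.044, 0.3, 1.521, -0, 1.321, -0.067], TCP at [244.069, 492.869, 205.446] pointing down, gripper open.
Joint ranges: [-3.03, 3.03], [-0.79, 2.21], [0.23, 2.52], [-1.04, 4.18], [0, 3.07], [-2.55, 2.55]. Speed limits (rad/s): [2.22, 2.22, 2.57, 3.14, 3.14, 3.14].

### API

Orientations are given as a unit quaternion [x, y, z, w].
In Python, from workcell import readout, viewer, ticket, ctrl gives the robot as it stands.
- The arm moves only by the shell command python3 -m handwheel 'ROWS' [FORCE]. ROWS is JSON, a list of rows, each a list of 3 entries, a list of its own where there are three numbers: the shift along the tool's x, y, z in m, then the turn, a rotation vector about the tool's x, y, z in degrees, then the gripper command: -1 is shut, 1 is fully open, values between are in proportion. A call has 1 to 20 rows; each row is the pose to reach, as a shift and turn from the pose commanded when the call began, along the tool's axes at that moment; what a row does not reach only later rows make up. A row lasts 1/12 s, in which the tool goes at most 41.7 mm and 7.16 degrees, less where a joint would pass 70% of its speed; a pose out of reach is approached as far as the arm can. A call with a gripper value outside its range is refused whole. The fingers move at their own pace and stop on an object; FORCE is the grip in N (left out, the last holds). Time passes only in rows, so rows that repeat a pose let the fingers close. It gives the time, the measured TCP pose, the force, the opening and the grip force at its end, in the units of the state.
- readout.get_state(): the state, without advancing time (a new reading comes with each control period).
- viewer.snapshot(name): name is "scene" or "top" or "wrist"; returns the picture (400x640x3 uint8, red, green, blue); there is no depth.
- viewer.get_calibration(name): a dict with "fx", "fy", "cx", "cy" (pixels), "extrinsics" (4x4, takes a point from camera to world coordinates); the wrist camera has in their place "hand_eye" (4x4, takes a point from camera to tool coordinates, whose origin is the TCP and whose axes are the flange's). Camera axes: x right, y down, z forward; pixel columns grow to the right and rows downward; lengths in mm; the calibration is good to about 2 mm. A picture is of the moment at which its call begins: read the wrist's pose just before it. get_calibration takes no time and is no camera call.
- ticket.job_done(): hands the job in; it is judged then, once.
The state is a dict: "clock": time; "q": joint angles; "joint_velocities": joint speeds; "joint_efforts": joint torques, N m; "ee_pos": TCP position; "eef_rot": TCP orientation; "ft_force": force on the tool from outside, world axes, zero at the start; "wrist_torque": the same for the moment, N m; "width": finger opening in mm; "finger_force": force on a finger pad.
Only numpy, scipy, OpenCV 4.12 (cv2) and the standard library are available. Lean on these libraries where they do the work, as an engineer would, in place of code of your own. Each camera call takes 0.05 s, during which the arm holds its last target. There are 200 camera calls.

## Working session

There is one attempt and no reset: what is moved stays moved. The work goes in short steps, Python scripts to look and compute and a shell command to move; the robot and the scene stay as the last step left them, time stands still between calls to the robot, and variables do not carry over. Pictures are saved under pics/ and viewed, at most 10 in all, crops included, and the job is handed in when it is done.

```bash
mkdir -p pics; cat > h.py <<'E'
import numpy as np, cv2
from workcell import readout, viewer, ticket, ctrl
from scipy.spatial.transform import Rotation as R
def T(s):
    m=np.eye(4); m[:3,:3]=R.from_quat(s["eef_rot"]).as_matrix(); m[:3,3]=s["ee_pos"]; return m
def ext(n,s=None):
    c=viewer.get_calibration(n)
    E=np.array(c["extrinsics"]) if "extrinsics" in c else T(s)@np.array(c["hand_eye"])
    return c,E
def px(n,u,v,z,s=None):
    c,E=ext(n,s); d=E[:3,:3]@np.array([(u-c["cx"])/c["fx"],(v-c["cy"])/c["fy"],1]); o=E[:3,3]
    return o+d*(z-o[2])/d[2]
def proj(n,p,s=None):
    c,E=ext(n,s); q=np.linalg.inv(E)@np.append(p,1); return c["fx"]*q[0]/q[2]+c["cx"],c["fy"]*q[1]/q[2]+c["cy"]
E
python3 - <<'E'
from h import *
s=readout.get_state(); print(s, ctrl.grip_point_offset)
for n in("top","scene"):
    im=viewer.snapshot(n); cv2.imwrite(f"pics/{n}0.png",im[:,:,::-1]); 
    print(n,np.round(ext(n)[1],3).tolist(),viewer.get_calibration(n)["fx"])
print(viewer.get_calibration("wrist"))
E
```

```text
{'clock': 0.0, 'q': array([ 1.04437627e+00,  3.00451622e-01,  1.52156935e+00, -1.62191551e-05,
        1.32071325e+00, -6.66094661e-02]), 'joint_velocities': array([-2.81568736e-05,  3.42790518e-04, -3.29906940e-04, -1.08707650e-03,
       -1.41890310e-03,  7.93435478e-04]), 'joint_efforts': array([ 1.46060679e-04, -5.31794214e+01, -3.52752256e+01,  7.08879204e-02,
        2.41916638e-02, -5.03516742e-05]), 'ee_pos': array([243.95739695, 492.64276383, 204.90198011]), 'eef_rot': array([ 2.27883315e-01,  9.73688281e-01, -5.48174550e-04, -1.59264532e-04]), 'ft_force': array([ 0.43659275, -0.81439696, -0.04987499]), 'wrist_torque': array([-0.06886266,  0.01323042,  0.01118398]), 'finger_force': 0.0, 'width': 93.85649172250857} -18.8
top [[0.018, -0.998, 0.053, 358.831], [-1.0, -0.018, 0.009, 151.897], [-0.008, -0.054, -0.999, 1275.383], [0.0, 0.0, 0.0, 1.0]] 412.80868017609896
scene [[-0.531, -0.355, 0.77, -516.247], [-0.847, 0.211, -0.488, 750.251], [0.011, -0.911, -0.412, 586.888], [0.0, 0.0, 0.0, 1.0]] 453.61783663519884
{'fx': 320.6603093931621, 'fy': 320.6603093931621, 'cx': 324.09546614295834, 'cy': 199.52120924908243, 'hand_eye': array([[-2.94493718e-06, -9.59391792e-01, -2.82076921e-01,
         8.35910479e+01],
       [ 9.99999570e-01,  2.58770636e-04, -8.90563323e-04,
        -3.44578585e-01],
       [ 9.27392367e-04, -2.82076802e-01,  9.59391379e-01,
        -1.78922550e+02],
       [ 0.00000000e+00,  0.00000000e+00,  0.00000000e+00,
         1.00000000e+00]])}
```

View pics/top0.png

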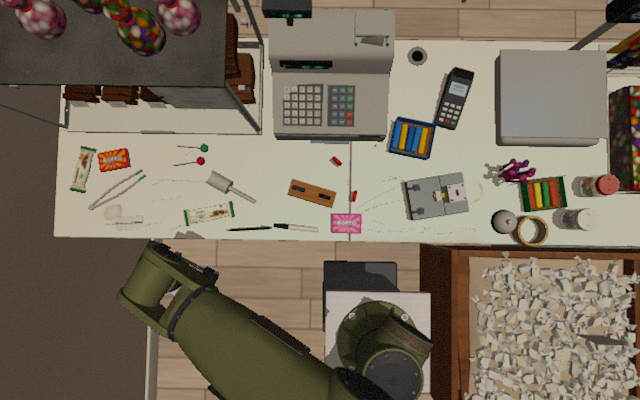

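View pics/scene0.png

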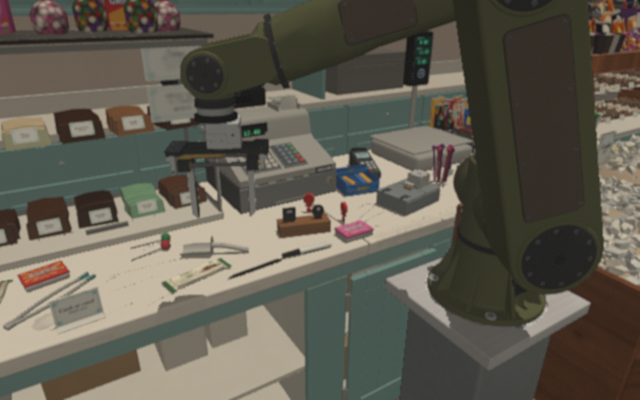

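The top view shows the key block at (312,192) with keys near (297,189) and (325,196). The cash box is at (436,196), its lock case near (453,192). I'll enlarge both areas.

```bash
python3 - <<'E'
from h import *
t=cv2.imread("pics/top0.png"); s=cv2.imread("pics/scene0.png")
r=lambda i,k:cv2.resize(i,None,fx=k,fy=k,interpolation=cv2.INTER_CUBIC)
a=r(t[170:215,280:345],6); b=r(t[165:225,395:475],5)[:270]; c=r(s[190:245,270:360],8)[:,:]
o=np.zeros((600,800,3),np.uint8); o[:270,:390]=a; o[:270,392:792]=b; c=r(s[190:230,270:370],8); o[275:595,:800]=c
cv2.imwrite("pics/crop1.png",o)
for u,v,z in[(297,189,75),(325,195,75),(312,192,34),(436,196,50),(453,192,88)]: print(u,v,np.round(px("top",u,v,z)))
E
```

```text
297 189 [453. 247.  75.]
325 195 [437. 165.  75.]
312 192 [448. 205.  34.]
436 196 [ 442. -164.   50.]
453 192 [ 451. -203.   88.]
```

View pics/crop1.png

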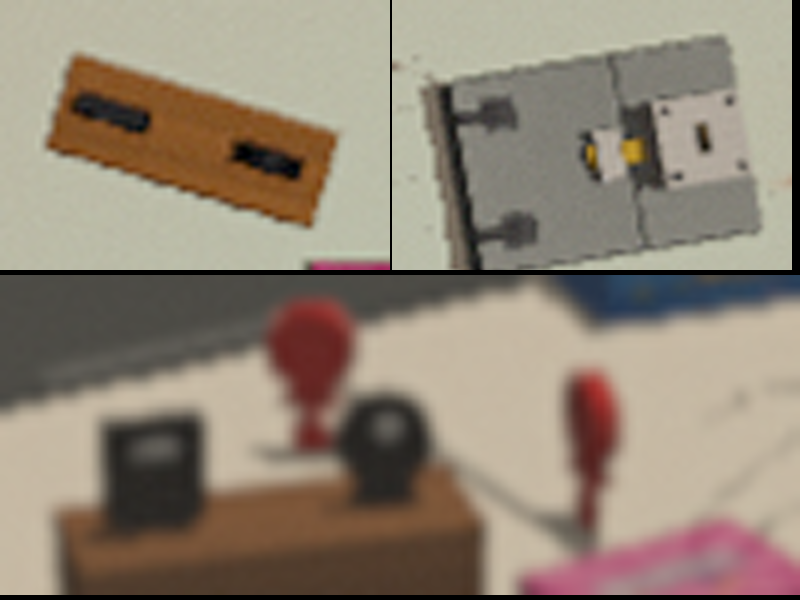

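Lower crop: the round black head is the right-hand key, at (385,440), and the square one is on the left. In the top view the round key is at about (324.7,196.7) and the keyhole at about (457.2,192.4).

```bash
cat >> h.py <<'E'
def rel(p,yaw):  # wanted TCP and yaw (deg) of tool y, tool down -> shift (m) and rotvec (deg)
    s=readout.get_state(); M=T(s); a=np.radians(yaw); y=np.array([np.cos(a),np.sin(a),0]); z=np.array([0,0,-1.])
    W=np.c_[np.cross(y,z),y,z]; print("shift",np.round(M[:3,:3].T@(np.array(p)-M[:3,3])/1e3,4),"turn",np.round(R.from_matrix(M[:3,:3].T@W).as_rotvec(degrees=True),2))
E
python3 - <<'E'
from h import *
c=lambda x,y,ox,oy,k,z:px("top",ox+x/k-.5,oy+y/k-.5,z)
B=[c(x,y,280,170,6,34) for x,y in[(75,55),(337,133),(312,227),(47,148)]]
K=[c(x-392,y,395,165,5,50) for x,y in[(430,88),(725,38),(762,230),(470,268)]]
for P in(B,K):
    print(np.round(np.mean(P,0)),[(np.round(np.linalg.norm(P[i]-P[i-1])),np.round(np.degrees(np.arctan2(*(P[i]-P[i-1])[1::-1])),1)) for i in range(4)])
k=c(268,160,280,170,6,73); print(k, c(703-392,137,395,165,5,88))
rel([k[0],k[1],140],-17)
E
```

```text
[445. 206.  34.] [(np.float64(49.0), np.float64(-15.4)), (np.float64(138.0), np.float64(-105.6)), (np.float64(49.0), np.float64(166.1)), (np.float64(139.0), np.float64(74.4))]
[ 443. -162.   50.] [(np.float64(109.0), np.float64(13.0)), (np.float64(178.0), np.float64(-79.4)), (np.float64(116.0), np.float64(-169.1)), (np.float64(174.0), np.float64(98.4))]
[433.82757685 167.85535092  73.        ] [ 451.87735319 -213.290544     88.        ]
shift [-0.3143 -0.2068  0.0651] turn [-5.000e-02  4.000e-02  8.066e+01]
```

Sizes agree with those given: the block measures 139x49 and its slot falls at (434,168). Moving above the key.

```bash
python3 -m handwheel '[[[-0.314,-0.207,0.065],[0,0,79.3],0.06],[[-0.314,-0.207,0.065],[0,0,79.3],0.06],[[-0.314,-0.207,0.065],[0,0,79.3],0.06],[[-0.314,-0.207,0.065],[0,0,79.3],0.06],[[-0.314,-0.207,0.065],[0,0,79.3],0.06],[[-0.314,-0.207,0.065],[0,0,79.3],0.06],[[-0.314,-0.207,0.065],[0,0,79.3],0.06],[[-0.314,-0.207,0.065],[0,0,79.3],0.06],[[-0.314,-0.207,0.065],[0,0,79.3],0.06],[[-0.314,-0.207,0.065],[0,0,79.3],0.06],[[-0.314,-0.207,0.065],[0,0,79.3],0.06],[[-0.314,-0.207,0.065],[0,0,79.3],0.06],[[-0.314,-0.207,0.065],[0,0,79.3],0.06],[[-0.314,-0.207,0.065],[0,0,79.3],0.06],[[-0.314,-0.207,0.065],[0,0,79.3],0.06],[[-0.314,-0.207,0.065],[0,0,79.3],0.06]]' 30
python3 - <<'E'
from h import *
s=readout.get_state(); im=viewer.snapshot("wrist"); print(s["q"])
import pickle; pickle.dump(s,open("s1.pkl","wb"))
cv2.imwrite("pics/w1.png",im[:,:,::-1]); print(proj("wrist",[434,167.7,75],s))
E
```

```text
clock: 1.43
ee_pos: [433.4, 168.4, 140.5]
eef_rot: [0.796, 0.605, 0.0, 0.0]
ft_force: [0.5, 0.3, 0.6]
width: 49.4
finger_force: 0.0
[ 2.91811989e-01  1.80029252e-01  1.83022946e+00 -1.47175477e-05
  1.13123001e+00  5.62024435e-01]
(np.float64(326.548376695284), np.float64(212.33948461317698))
```

View pics/w1.png

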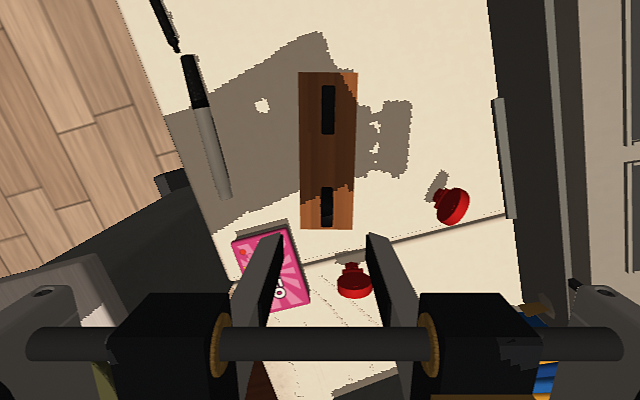

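The wrist picture shows the round key at (326.5,187–228), right where it was predicted (326.5,212) and between the fingers, with the block upright in the image. Descending and gripping.

```bash
python3 - <<'E'
from h import *
import pickle; s=pickle.load(open("s1.pkl","rb"))
u=np.array([np.cos(np.radians(74.4)),np.sin(np.radians(74.4)),0])
for z in(57,66): print(z,[np.round(proj("wrist",np.array([434,167.7,z])+e*u,s)) for e in(-17,17)])
print([np.round(proj("wrist",np.array([445,206,34])+e*u*70+f*25*np.array([u[1],-u[0],0]),s)) for e in(-1,1) for f in (-1,1)])
rel([434,167.7,40.5],-15.6)
E
```

```text
57 [array([326., 224.]), array([326., 186.])]
66 [array([326., 228.]), array([327., 189.])]
[array([300., 228.]), array([353., 229.]), array([297.,  71.]), array([357.,  71.])]
shift [-0.0005  0.0007  0.1   ] turn [ 0.   -0.01  0.09]
```

```bash
python3 -m handwheel '[[[-0.0005,0.0007,0.03],[0,0,0],0.06],[[-0.0005,0.0007,0.06],[0,0,0],0.06],[[-0.0005,0.0007,0.08],[0,0,0],0.06],[[-0.0005,0.0007,0.09],[0,0,0],0.06],[[-0.0005,0.0007,0.1],[0,0,0],0.06],[[-0.0005,0.0007,0.1],[0,0,0],0.06],[[-0.0005,0.0007,0.1],[0,0,0],-1],[[-0.0005,0.0007,0.1],[0,0,0],-1],[[-0.0005,0.0007,0.1],[0,0,0],-1],[[-0.0005,0.0007,0.1],[0,0,0],-1],[[-0.0005,0.0007,0.1],[0,0,0],-1],[[-0.0005,0.0007,0.1],[0,0,0],-1],[[-0.0005,0.0007,0.1],[0,0,0],-1],[[-0.0005,0.0007,0.1],[0,0,0],-1]]' 40
```

```text
clock: 2.65
ee_pos: [434.3, 167.4, 40.7]
eef_rot: [0.797, 0.604, 0.0, 0.0]
ft_force: [0.4, -0.4, 2.7]
width: 9.7
finger_force: 40.0
```

Gripped: width 9.7, tip = TCP − 25.7 mm. Lifting.

```bash
python3 -m handwheel '[[[0,0,-0.01],[0,0,0],-1],[[0,0,-0.02],[0,0,0],-1],[[0,0,-0.04],[0,0,0],-1],[[0,0,-0.07],[0,0,0],-1],[[0,0,-0.1],[0,0,0],-1],[[0,0,-0.12],[0,0,0],-1],[[0,0,-0.12],[0,0,0],-1],[[0,0,-0.12],[0,0,0],-1]]'
python3 - <<'E'
from h import *
rel([452,-213,145],99)
E
```

```text
clock: 3.32
ee_pos: [434.3, 167.5, 161.6]
eef_rot: [0.797, 0.604, 0.001, 0.0]
ft_force: [-0.2, 0.4, -0.8]
width: 9.9
finger_force: 40.0
shift [-0.3616  0.1196  0.0164] turn [ 1.3000e-01  5.0000e-02 -1.1464e+02]
```

```bash
python3 -m handwheel '[[[-0.362,0.12,0.006],[0,0,-115.6],-1],[[-0.362,0.12,0.006],[0,0,-115.6],-1],[[-0.362,0.12,0.006],[0,0,-115.6],-1],[[-0.362,0.12,0.006],[0,0,-115.6],-1],[[-0.362,0.12,0.006],[0,0,-115.6],-1],[[-0.362,0.12,0.006],[0,0,-115.6],-1],[[-0.362,0.12,0.006],[0,0,-115.6],-1],[[-0.362,0.12,0.006],[0,0,-115.6],-1],[[-0.362,0.12,0.006],[0,0,-115.6],-1],[[-0.362,0.12,0.006],[0,0,-115.6],-1],[[-0.362,0.12,0.006],[0,0,-115.6],-1],[[-0.362,0.12,0.006],[0,0,-115.6],-1],[[-0.362,0.12,0.006],[0,0,-115.6],-1],[[-0.362,0.12,0.006],[0,0,-115.6],-1],[[-0.362,0.12,0.006],[0,0,-115.6],-1],[[-0.362,0.12,0.006],[0,0,-115.6],-1],[[-0.362,0.12,0.006],[0,0,-115.6],-1],[[-0.362,0.12,0.006],[0,0,-115.6],-1],[[-0.362,0.12,0.006],[0,0,-115.6],-1],[[-0.362,0.12,0.006],[0,0,-115.6],-1]]'
python3 - <<'E'
from h import *
s=readout.get_state(); im=viewer.snapshot("wrist"); print(s["q"])
import pickle; pickle.dump(s,open("s2.pkl","wb"))
cv2.imwrite("pics/w2.png",im[:,:,::-1]); print(proj("wrist",[452,-213,88],s))
cv2.imwrite("pics/w2c.png",cv2.resize(im[100:300,200:460,::-1],None,fx=3,fy=3,interpolation=cv2.INTER_CUBIC))
E
```

```text
clock: 4.98
ee_pos: [451.6, -213.3, 153.6]
eef_rot: [-0.085, 0.996, 0.001, -0.001]
ft_force: [-0.7, 0.5, -0.6]
width: 9.8
finger_force: 40.0
[-5.14650948e-01  2.39981188e-01  1.72348747e+00  2.96327664e-05
  1.17990766e+00 -2.25656998e+00]
(np.float64(324.05315839295264), np.float64(214.22657715186062))
```

View pics/w2c.png

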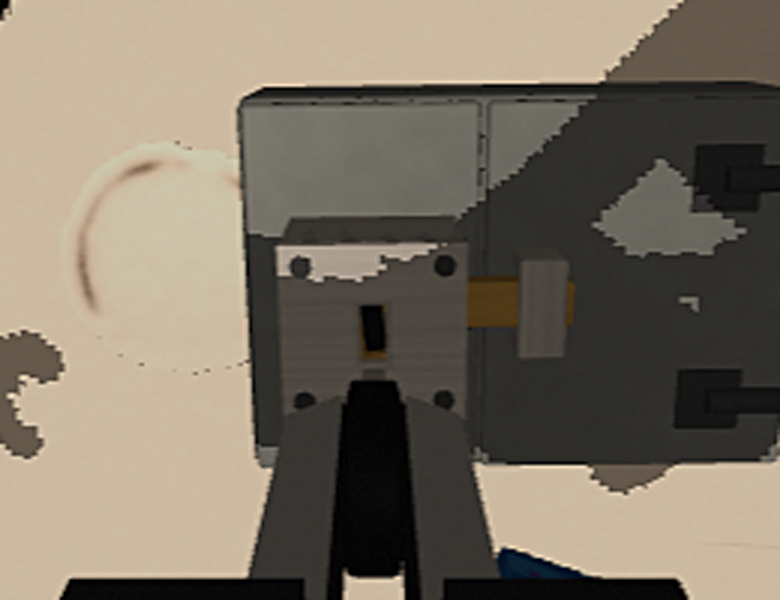

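The crop shows the keyhole centre at crop (373,332), which is pixel (324.3,210.5). The plug slot leans slightly anticlockwise (about 8°). The key tip is at crop (374,375), in line sideways. Comparing with projections.

```bash
python3 - <<'E'
from h import *
import pickle; s=pickle.load(open("s2.pkl","rb"))
print(px("wrist",324.1,210.4,88,s))
u=T(s)[:3,0]; y=T(s)[:3,1]; p=s["ee_pos"]+np.array([0,0,-25.7]); print(np.degrees(np.arctan2(y[1],y[0])),T(s)[2])
f=lambda q:np.round((np.array(proj("wrist",q,s))-[200,100]+.33)*3)
print("tip",[f(p+a*u) for a in(-7,0,7)],"shoulder",[f(p+a*u+b*y+[0,0,19]) for a in(-11,11) for b in(-5,5)])
h=np.array([450.8,-213,88]);bx=lambda a,b:[f(h+i*a*u+j*b*y) for i in(-1,1) for j in(-1,1)]
print("slot",bx(8,3.5),"case",bx(25,25))
im=cv2.imread("pics/w2.png"); cv2.imwrite("pics/w2d.png",cv2.resize(im[185:260,280:370],None,fx=8,fy=8,interpolation=cv2.INTER_CUBIC))
E
```

```text
[ 448.79804749 -213.51501587   88.        ]
99.80391578181457 [ 1.36308921e-03  1.15072983e-03 -9.99998409e-01  1.53582030e+02]
tip [array([372., 427.]), array([372., 398.]), array([372., 370.])] shoulder [array([348., 480.]), array([395., 480.]), array([348., 384.]), array([396., 384.])]
slot [array([361., 368.]), array([387., 368.]), array([361., 311.]), array([387., 311.])] case [array([283., 425.]), array([465., 426.]), array([278., 249.]), array([470., 249.])]
```

View pics/w2d.png

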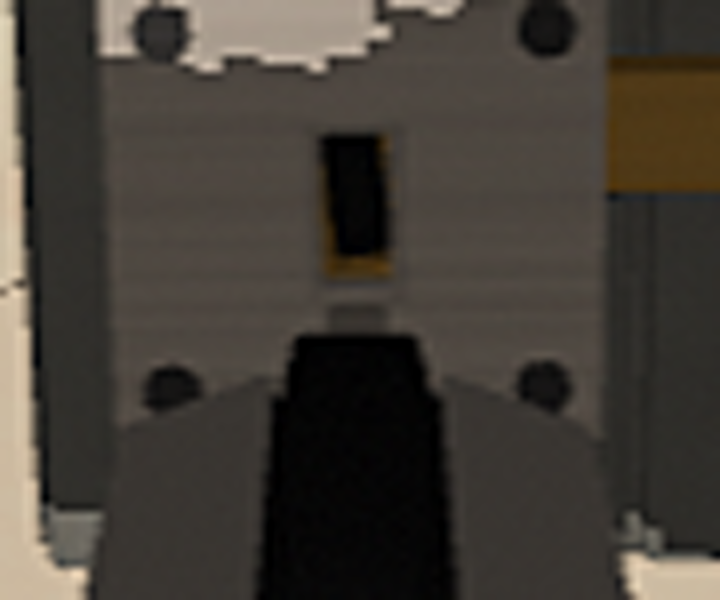

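The tip matches its projection to about 0.4 mm. The hole is 2.4 mm further along tool +x, and the plug leans about 5° anticlockwise. I'll correct for this, then descend to about 4 mm deep.

```bash
python3 -m handwheel '[[[0.0024,-0.0002,0.0],[0,0,0],-1],[[0.0024,-0.0002,0.015],[0,0,0],-1],[[0.0024,-0.0002,0.03],[0,0,0],-1],[[0.0024,-0.0002,0.036],[0,0,0],-1],[[0.0024,-0.0002,0.039],[0,0,0],-1],[[0.0024,-0.0002,0.041],[0,0,0],-1],[[0.0024,-0.0002,0.043],[0,0,0],-1],[[0.0024,-0.0002,0.0435],[0,0,0],-1],[[0.0024,-0.0002,0.0435],[0,0,0],-1]]'
```

```text
clock: 5.78
ee_pos: [449.9, -214.3, 111.3]
eef_rot: [-0.087, 0.996, -0.0, 0.0]
ft_force: [0.6, 0.7, -0.7]
width: 9.7
finger_force: 40.0
```

No contact force yet, with the tip near the plate level. Next I'll twist slightly anticlockwise and go deeper.

```bash
python3 -m handwheel '[[[0.0004,0,0.001],[0,0,-4],-1],[[0.0004,0,0.002],[0,0,-4],-1],[[0.0004,0,0.003],[0,0,-4],-1],[[0.0004,0,0.004],[0,0,-4],-1],[[0.0004,0,0.004],[0,0,-4],-1],[[0.0004,0,0.004],[0,0,-4],-1]]'
python3 -c "
from h import *
s=readout.get_state();print(s['ee_pos'],s['ft_force'],s['wrist_torque'])"
```

```text
clock: 6.28
ee_pos: [449.7, -214.3, 107.1]
eef_rot: [-0.121, 0.993, -0.0, 0.0]
ft_force: [3.9, -0.0, -0.4]
width: 9.8
finger_force: 40.0
[ 449.68333611 -214.32731298  107.10435974] [ 3.88918084 -0.02296678 -0.37448715] [ 0.18528836 -1.02637795 -0.03370004]
```

Inside at about 6.6 mm deep, with a 4 N side load on the −x wall. I'll back off 0.7 mm and push.

```bash
python3 -m handwheel '[[[-0.0008,0,0],[0,0,0],-1],[[-0.0008,0,0.001],[0,0,0],-1],[[-0.0008,0,0.002],[0,0,0],-1],[[-0.0008,0,0.003],[0,0,0],-1],[[-0.0008,0,0.004],[0,0,0],-1],[[-0.0008,0,0.005],[0,0,0],-1],[[-0.0008,0,0.006],[0,0,0],-1],[[-0.0008,0,0.006],[0,0,0],-1]]'
```

```text
clock: 6.95
ee_pos: [450.0, -214.1, 100.8]
eef_rot: [-0.121, 0.993, 0.0, -0.0]
ft_force: [-1.4, 0.4, 1.9]
width: 9.5
finger_force: 40.0
```

```bash
python3 -m handwheel '[[[0.0002,0,0.002],[0,0,0],-1],[[0.0002,0,0.003],[0,0,0],-1],[[0.0002,0,0.004],[0,0,0],-1],[[0.0002,0,0.005],[0,0,0],-1],[[0.0002,0,0.006],[0,0,0],-1],[[0.0002,0,0.0065],[0,0,0],-1],[[0.0002,0,0.0068],[0,0,0],-1],[[0.0002,0,0.0068],[0,0,0],-1]]'
```

```text
clock: 7.62
ee_pos: [450.1, -214.2, 94.6]
eef_rot: [-0.121, 0.993, -0.0, 0.0]
ft_force: [-2.1, 1.9, 11.7]
width: 9.5
finger_force: 40.0
```

```bash
python3 -m handwheel '[[[-0.0002,0,0.0008],[0,0,2],-1],[[-0.0002,0,0.0008],[0,0,4],-1],[[-0.0002,0,0.0008],[0,0,4],-1],[[-0.0002,0,0.0008],[0,0,4],-1]]' 55
python3 - <<'E'
from h import *
s=readout.get_state(); im=viewer.snapshot("wrist"); u=T(s)[:3,0]; y=T(s)[:3,1]; p=s["ee_pos"]
print(s["wrist_torque"])
cv2.imwrite("pics/w3.png",cv2.resize(im[170:270,270:380,::-1],None,fx=6,fy=6,interpolation=cv2.INTER_CUBIC))
for z in(88,92): print(z,[np.round((np.array(proj("wrist",np.r_[(p+11*u+b*y)[:2],z],s))-[270,170])*6) for b in(-5,5)])
E
```

```text
clock: 7.95
ee_pos: [450.4, -214.3, 94.6]
eef_rot: [-0.087, 0.996, -0.0, 0.0]
ft_force: [-4.7, 3.0, 19.7]
width: 9.4
finger_force: 55.0
[0.76860549 1.12628189 0.02909447]
88 [array([273., 346.]), array([370., 346.])]
92 [array([272., 360.]), array([371., 360.])]
```

View pics/w3.png

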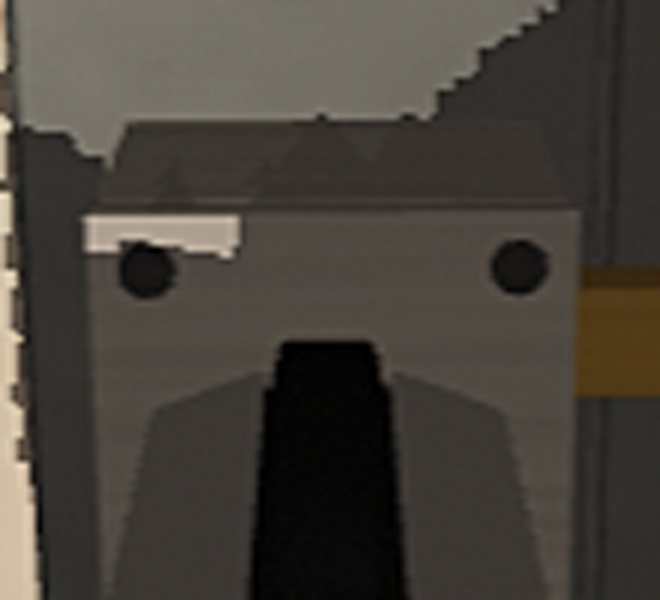

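The shoulder's front edge is at crop row 341, against 346 predicted on the plate, so the key is home (94.6 mm held under 20 N). Turning clockwise, i.e. positive about tool z.

```bash
python3 -m handwheel '[[[0.0004,0,0],[0,0,4],-1],[[0.0004,0,0],[0,0,8],-1],[[0.0004,0,0],[0,0,12],-1],[[0.0004,0,0],[0,0,16],-1],[[0.0004,0,0],[0,0,20],-1],[[0.0004,0,0],[0,0,24],-1],[[0.0004,0,0],[0,0,28],-1],[[0.0004,0,0],[0,0,32],-1],[[0.0004,0,0],[0,0,36],-1],[[0.0004,0,0],[0,0,40],-1],[[0.0004,0,0],[0,0,44],-1],[[0.0004,0,0],[0,0,48],-1],[[0.0004,0,0],[0,0,48],-1]]'
python3 -c "
from h import *
s=readout.get_state();print(s['wrist_torque'],s['q'][5])"
```

```text
clock: 9.08
ee_pos: [450.6, -213.6, 94.6]
eef_rot: [0.328, 0.945, 0.001, 0.001]
ft_force: [-1.0, 9.3, 19.2]
width: 9.4
finger_force: 55.0
[2.01111521 0.06463975 0.04144064] -1.4202751437664138
```

```bash
python3 -m handwheel '[[[0.0004,0.0005,0],[0,0,4],-1],[[0.0004,0.0005,0],[0,0,8],-1],[[0.0004,0.0005,0],[0,0,12],-1],[[0.0004,0.0005,0],[0,0,16],-1],[[0.0004,0.0005,0],[0,0,20],-1],[[0.0004,0.0005,0],[0,0,24],-1],[[0.0004,0.0005,0],[0,0,28],-1],[[0.0004,0.0005,0],[0,0,32],-1],[[0.0004,0.0005,0],[0,0,36],-1],[[0.0004,0.0005,0],[0,0,40],-1],[[0.0004,0.0005,0],[0,0,44],-1],[[0.0004,0.0005,0],[0,0,47],-1],[[0.0004,0.0005,0],[0,0,47],-1],[[0.0004,0.0005,0],[0,0,47],-1]]'
python3 - <<'E'
from h import *
s=readout.get_state();print(s['wrist_torque'],s['q'][5])
y=T(s)[:3,1];print(np.degrees(np.arctan2(y[1],y[0])))
a=viewer.snapshot("wrist")[:,:,::-1]; b=viewer.snapshot("top")[165:225,395:475,::-1]
o=np.zeros((400,800,3),np.uint8); o[:,:320]=a[:,160:480]; o[:360,320:]=cv2.resize(b,(480,360),interpolation=cv2.INTER_CUBIC)
cv2.imwrite("pics/w4.png",o)
E
```

```text
clock: 10.25
ee_pos: [450.8, -213.3, 94.6]
eef_rot: [0.676, 0.737, 0.001, 0.001]
ft_force: [1.5, 6.3, 17.3]
width: 9.4
finger_force: 55.0
[ 1.33063789 -0.25136911  0.054669  ] -0.6030425169153698
4.94395944334987
```

View pics/w4.png

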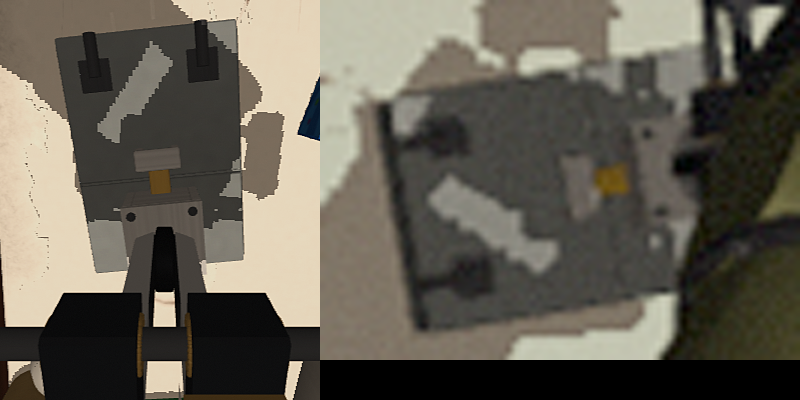

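The bolt no longer shows beyond the staple at (157,157) in the wrist view, so it is drawn back. The tool has turned 95° (plug about 1.5 rad), and the key is still home and gripped.

```bash
python3 -c "
from workcell import ticket
print(ticket.job_done())"
```

```text
the job is handed in; nothing more can be done
None
```

The job is handed in, but it gave no verdict: the round-headed key is home in the lock and held turned about 95° clockwise (plug about 1.5 rad by my estimate), with the bolt drawn back, and the spare key and bystanders were never touched by any planned move.

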